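Lay the blank in the marking gauge, draw the locked arm out to 100 mm and hold it

ROBOT

A 6-joint arm with a two-finger parallel gripper is mounted at the origin on a cart in front of the work surface, level with it; the furniture and walls round the work are solid. World frame = base frame: x ahead of the robot, y to its left, z up, the work surface at z = 0. Lengths are in mm, angles in rad, forces in N, time in s.
With the tool pointing down it reaches from about 350 to 975 mm from the base axis. Payload 7.1 kg.
Tool frame: the origin (TCP) lies between the finger pads; the fingertips stand 17 mm ahead of it and the grasp point (between the pads) lies 2 mm behind it (tip_reach is the y of the fingertips in the tool frame, in mm); y points along the fingers, x is the direction in which the jaws open and shut, and the axes are right-handed (so a half turn about y gives the same grasp; the last joint's range is limited). The gripper opens to 88 mm and grips with 3 to 60 N. Pads are 20 mm wide; open, the fingers measure 115 mm over their backs; the gripper's body (75 mm by 178 mm) begins 61 mm behind the grasp point.
Start: joints at [1.135, 0.423, 1.63, -0, 1.089, -0.019], TCP at [252.99, 571.49, 239.675] pointing down, gripper open.
Joint ranges: [-3, 3], [-0.9, 2.11], [0.09, 2.58], [-1.31, 4.45], [0.11, 2.69], [-2.54, 2.54]. Speed limits (rad/s): [2.39, 2.39, 3.01, 3.14, 3.14, 3.14].

INTERFACE

Orientations are given as a rotation vector (axis times angle).
In Python, from workcell import get_obs, get_image, camera_model, close_job, silhouettes, tip_of, tip_reach gives the robot as it stands. The module is installed in compiled form; this text tells all that it offers.
- The arm moves only by the tool arm_command, never from a script. Its argument "targets" is a list of rows, each a list of 4 numbers: the shift along the tool's x, y, z in mm, then the turn about the tool's y in rad. A call has 1 to 20 rows; each row shifts and turns the commanded pose from where the row before left it, along the tool's axes as they then stand; what a row does not reach is not made up. A row lasts 1/12 s, in which the tool goes at most 41.7 mm and 7.16 degrees, less where a joint would pass 70% of its speed; a pose out of reach is approached as far as the arm can. A call is refused whole if a number of a shift passes 41.7 or a number of a turn 0.125, either way. A call with a gripper value outside its range is refused whole. "gripper" is the opening in per cent of the stroke, from 0 (shut) to 100 (fully open), set as the call begins (left out, the last holds). The fingers move at their own pace and stop on an object; the grip force is fixed at half the most. Time passes only in rows, so rows that do not move let the fingers close. It gives the time, the measured TCP pose, the force and the opening at its end, in the units of the state.
- get_obs(): the state, without advancing time (a new reading comes with each control period).
- get_image(name): name is "scene" or "top" or "wrist"; returns the picture (420x560x3 uint8, blue, green, red); there is no depth.
- camera_model(name): a dict with "mtx" (3x3 intrinsics, pixels), "position" and "orientation" of the camera in the world. Camera axes: x right, y up, looking along -z (the intrinsics and any distortion apply to the point x, -y, -z); pixel columns grow to the right and rows downward; lengths in mm; the calibration is good to about 2 mm. A picture is of the moment at which its call begins: read the wrist's pose just before it. camera_model takes no time and is no camera call; for the wrist camera it gives the pose at the moment of the call.
- close_job(): hands the job in, once; it reports no verdict.
Trained networks look in the newest picture that a camera, given by its name, has taken for a name from the list of things; names that differ only in an ending like _2 or _b are one class to them, and where a whole thing is asked for, a point or a joint stands for the part that bears it (a point fixed in the world has none). Each returns a list of dicts, best first, with "conf" (0 to 1); they miss things now and then, are a little off and sometimes report something else, mostly with a low value. They report only what shows in the picture. A call takes as long as a camera call. They do not tell look-alikes from the thing itself.
- silhouettes(camera, thing): "pixels" (420x560 bool, what is visible of it) and "at" ([column, row] in pixels, amid what is visible of it).
- tip_of(camera, thing): "at" ([column, row] in pixels: a listed point, or the origin of a listed thing).
The state is a dict: "t": time; "qpos": joint angles; "qvel": joint speeds; "joint_torque": joint torques, N m; "ee_pos": TCP position; "orientation": TCP orientation; "ft_force": force on the tool from outside, world axes, zero at the start; "moment": the same for the moment, N m; "width": finger opening in mm.
Only numpy, scipy, OpenCV 4.12 (cv2) and the standard library are available. Lean on these libraries where they do the work, as an engineer would, in place of code of your own. Each camera call takes 0.05 s, during which the arm holds its last target. There are 200 camera calls.

TASK

Lay the loose square blank, without dropping it, in the cradle of the marking gauge with its round tenon in the slot of the end stop and its shoulder up against the stop, and let go of it. Then press the gauge's lock button so that the telescoping arm springs free, and draw the arm out by its knob until its pointer stands at the 100 mm line, the third line that crosses the whole scale counting the zero line at the stop. Finish still holding the arm there against its spring, ready for the line to be struck, with the loose tools left where they lie.

Things in the scene. Friction and masses are not known exactly. Their poses are not given: they have to be found in the camera images.
- gauge: Marking-out gauge screwed to the bench: an L-shaped pale plywood board 14 mm thick, 375 mm long (y), up to 150 mm wide (x). Origin on the bench top, under the middle of the blank's lane, in the plane of the end stop's face; z up. The lane runs along its own -y at x = 0, the telescoping arm behind it at x = 55 mm. Blank seated: the blank's origin at (0, -70, 24) mm here, axes parallel to these.
- stop_slot (a point): Middle of the end stop's face, 40 mm above the bench, on the tenon's axis when seated. The stop is a dark wooden block 64 mm wide, 16 mm thick (gauge y = 0 to +16 mm), top 58 mm above the bench, with a slot 24 mm wide, open at the top, floor 29 mm above the bench, for the tenon. The blank's shoulder rests against its face.
- saddle_mid (a point): Middle of the blank's lane between its two dark wooden U-shaped saddles (gauge x = 0, y = -76 mm), at the height of their floors, 24 mm above the bench. Saddles at gauge y = -22 to -40 and -112 to -130 mm, 36 mm wide inside, flared lips up to 42 mm above the bench, 65 mm wide outside. Between them only the board (top 14 mm above the bench), so fingers have room there.
- blank: Loose pale wooden turning blank, 0.08 to 0.16 kg, lying flat: body 140 mm long, 32 mm square, its last 35 mm turned round (32 mm) up to a shoulder, then a round tenon, diameter 20, length 22 mm. Origin under the middle of the 140 mm body; own +y points to the tenon (shoulder at y = +70, plain end at -70 mm), z up, axis at z = 16 mm. Grip it across the 32 mm width, near the origin.
- tenon_end (a point): Middle of the end face of the blank's tenon, 92 mm from the blank's origin along its +y, 16 mm above its underside.
- gauge_arm (a joint): Draw-out of the telescoping arm in m, along the gauge's -y: 0 = parked and locked (pointer 30 mm short of the zero line); freed by the button it springs out to about 0.02 and rests there; 0.030 = pointer on the zero line; 0.130 = on the 100 mm line; travel ends at 0.145. A spring of 50 N/m pulls it back, about 5 N at the 100 mm line.
- knob_top (a point): Top of the dark turned wooden knob that stands upright on the arm's brass head, 106 mm above the bench; knob 23 mm in diameter, 35 mm tall, the head below it 26 mm square, top 70 mm above the bench. A steel finger on the head (top 64 mm above the bench) reaches over the blank's lane, 5 mm above a seated blank. Parked: gauge x = 55, y = +30 mm; moves along the gauge's -y.
- pointer (a point): Point of the steel index on the arm's head, over the scale, 53 mm above the bench, at gauge x = 91 mm; moves with the arm along the gauge's -y. It is to stand at mark_100.
- mark_100 (a point): Middle of the 100 mm line of the scale (gauge x = 91, y = -100 mm), 51 mm above the bench. The light metal scale lies on a pale wooden rail 16 mm wide behind the arm: dark lines every 5 mm from 0 (in the plane of the stop's face) to 120 mm, longer ones every 10 mm, and right across the scale at 0, 50 and 100 mm.
- button_top (a point): Middle of the top of the lock button: a round brass push button, diameter 19 mm, on the steel housing of the dark 22 mm square tube (gauge x = 55, y = +95 mm); 78 mm above the bench when up, 9.5 mm proud of its housing. Pressed straight down; 65 mm from the parked knob.
- lock_button (a joint): How far the lock button is pressed, in m: 0 = up, 0.006 = fully down; its spring gives 2 N at the top, 5 N fully down. The arm springs free at about 0.004; locked, it cannot be drawn out. The button rises by itself once it is let go and the arm is out.
- bradawl: Bradawl with a wooden handle, 151 mm long, lying loose on the bench; leave it alone.
- chisel_1: Turning chisel with a wooden handle, 251 mm long, lying loose on the bench; leave it alone.
- mallet: Round wooden mallet, 215 mm long, 66 mm across the head, lying loose on the bench; leave it alone.
- steel_rule: 300 mm steel rule with a wooden grip bar, 25 mm wide, lying loose behind the gauge; leave it alone.
There are look-alikes about, which are no part of the job. What is shaped like the blank but turquoise is not meant.

How it is judged (in metres and radians):
On the way, in this order (a step that is already met when the one before it is completed fails the run):
1. the blank lies home in the cradle, tenon in the slot and shoulder at the stop, let go, while the arm is still locked in (x of blank in the frame of gauge between -0.004 and 0.004 m and y of blank in the frame of gauge between -0.0735 and -0.067 m and z of blank in the frame of gauge between 0.0215 and 0.027 m and y of tenon_end in the frame of gauge above 0.015 m and angle between the y axis of blank and the y axis of gauge, either way round below 0.06 rad and contact force between the fingers and blank below 0.1 N and value of joint gauge_arm below 0.004 m), for 0.2 s.
2. the lock button has been pressed and the arm has sprung free (value of joint gauge_arm above 0.01 m), for 0.1 s.
At the end, for the whole second after the job is handed in: The arm stands still with its pointer within 3 mm of the 100 mm line, held there by the fingers (over 1 N) against its spring, the button back up; the blank lies free and still in the cradle, flat on the saddles, tenon in the slot, shoulder within 3.5 mm of the stop (value of joint gauge_arm between 0.127 and 0.133 m and velocity of joint gauge_arm between -0.005 and 0.005 m/s and contact force between the fingers and gauge_arm above 1 N and value of joint lock_button below 0.002 m and contact force between blank and gauge_arm below 0.2 N and x of blank in the frame of gauge between -0.004 and 0.004 m and y of blank in the frame of gauge between -0.0735 and -0.067 m and z of blank in the frame of gauge between 0.0215 and 0.027 m and y of tenon_end in the frame of gauge above 0.015 m and angle between the y axis of blank and the y axis of gauge, either way round below 0.06 rad and contact force between the fingers and blank below 0.1 N and linear speed of blank below 0.01 m/s); the arm keeps its last pose, push and grip.
It fails at once if the blank is dropped or thrown (moves faster than 0.5 m/s out of the fingers) (linear speed of blank above 0.5 m/s and contact force between the fingers and blank below 0.05 N).
It fails at once if a loose tool is pushed more than 30 mm (distance of any of bradawl, chisel_1, mallet, steel_rule from where it was at the start of the episode above 0.03 m).
It also fails if it takes over 56 s, if anything falls off the work surface, if the arm or the gripper's body presses on something with over 40 N, if the wrist force passes 120 N, or if a joint passes its speed limit or range.

## Working session

There is one attempt and no reset: what is moved stays moved. The work goes in short steps, Python scripts to look and compute and a tool call to move; the robot and the scene stay as the last step left them, time stands still between calls to the robot, and variables do not carry over. Pictures are saved under pics/ and viewed, about 8 in all and at most 12, crops included, and the job is handed in when it is done.

Besides the shell and the picture viewer there is one more tool, called after "Call:" as a command line: name --pt "numbers of a row" for each row, then --argument value for the rest. arm_command: Moves the arm, as the interface text tells. Its arguments: {"type":"object","properties":{"targets":{"type":"array","items":{"type":"array","items":{"type":"number"}}},"gripper":{"type":"number"}},"required":["targets"]}

```bash
mkdir -p pics
cat > h.py <<'E'
import numpy as np, cv2
from scipy.spatial.transform import Rotation as R
from workcell import *
def rot(o):
    o=np.array(o,float)
    return o if o.shape==(3,3) else (R.from_rotvec(o).as_matrix() if o.size==3 else R.from_quat(o).as_matrix())
def ray(cam,uv,m=None):
    m=m or camera_model(cam)
    d=m.get('dist',m.get('distortion',None))
    p=cv2.undistortPoints(np.array([[uv]],float),np.array(m['mtx'],float),None if d is None else np.array(d,float))[0,0]
    return np.array(m['position'],float), rot(m['orientation'])@np.array([p[0],-p[1],-1])
def onz(cam,uv,z,m=None):
    o,d=ray(cam,uv,m); return o+d*(z-o[2])/d[2]
def proj(cam,P,m=None):
    m=m or camera_model(cam)
    c=rot(m['orientation']).T@(np.array(P,float)-np.array(m['position'],float))
    k=np.array(m['mtx']); q=k@np.array([c[0],-c[1],-c[2]]); return q[:2]/q[2]
E
python3 - <<'E'
from h import *
print(camera_model('top')); print(camera_model('scene')); print(get_obs())
for c in ('top','scene'):
    cv2.imwrite(f'pics/{c}0.png',get_image(c))
hs=dict(stop_slot=40,saddle_mid=24,blank=0,tenon_end=16,knob_top=106,pointer=53,mark_100=51,button_top=78,gauge=0)
for c in ('top','scene'):
    for n,z in hs.items():
        for r in tip_of(c,n)[:3]:
            print(c,n,round(r['conf'],2),np.round(r['at'],1),np.round(onz(c,r['at'],z),1))
E
```

```text
{'mtx': array([[505.29297735,   0.        , 290.17370336],
       [  0.        , 505.29297735, 208.02399651],
       [  0.        ,   0.        ,   1.        ]]), 'position': array([ 281.64513931,  -42.2117109 , 1490.86702105]), 'orientation': array([ 0.17213597, -0.17665998, -1.54218929])}
{'mtx': array([[472.55574234,   0.        , 278.48896045],
       [  0.        , 472.55574234, 210.72510666],
       [  0.        ,   0.        ,   1.        ]]), 'position': array([-376.07237912, -532.3065684 ,  695.25578023]), 'orientation': array([ 0.93947879, -0.59366692, -1.00492627])}
{'t': 0.0, 'qpos': array([ 1.13497980e+00,  4.23870153e-01,  1.63065614e+00,  3.09282018e-06,
        1.08858095e+00, -1.90107540e-02]), 'qvel': array([ 1.33811520e-03, -7.70891138e-04, -9.30155805e-05,  1.11241266e-03,
       -9.14236759e-04,  1.79171572e-03]), 'joint_torque': array([-5.18126963e-04, -5.44626045e+01, -2.73659492e+01,  6.43709418e-02,
        2.27423193e-02, -1.05773036e-04]), 'ee_pos': array([252.79259126, 571.0371829 , 238.896668  ]), 'orientation': array([-1.37884767, -0.89598072,  0.8980959
[... 1017 characters left out ...]
 blank 0.59 [315.1 304.3] [ 393.1 -252.9    0. ]
scene blank 0.29 [245.6 186.7] [836.2 173.6   0. ]
scene tenon_end 0.93 [351.6 279.2] [ 495.4 -302.5   16. ]
scene tenon_end 0.73 [284.7 321.4] [ 297.8 -223.    16. ]
scene knob_top 0.54 [245.6 188.5] [641.6  60.5 106. ]
scene pointer 0.56 [248.8 199.5] [675.3  70.6  53. ]
scene mark_100 0.87 [292.1 205.8] [699.9 -56.   51. ]
scene mark_100 0.51 [390.4 290.6] [ 449.4 -401.6   51. ]
scene mark_100 0.36 [222.4 193.8] [675.2 160.2  51. ]
scene button_top 0.49 [223.1 196.9] [615.8 119.3  78. ]
scene button_top 0.45 [252.9 220.6] [537.9 -18.5  78. ]
scene gauge 0.64 [244.9 232. ] [588.7  36.4   0. ]
scene gauge 0.3 [226.8 193.2] [768.3 204.6   0. ]
```

```bash
python3 -c "
import cv2,numpy as np
a=cv2.imread('pics/top0.png');b=cv2.imread('pics/scene0.png')
cv2.imwrite('pics/t.png',cv2.resize(a[110:360,100:480],(798,525),interpolation=cv2.INTER_CUBIC))
cv2.imwrite('pics/s.png',cv2.resize(b[130:380,120:500],(798,525),interpolation=cv2.INTER_CUBIC))"
```

```text
(no output)
```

View pics/t.png

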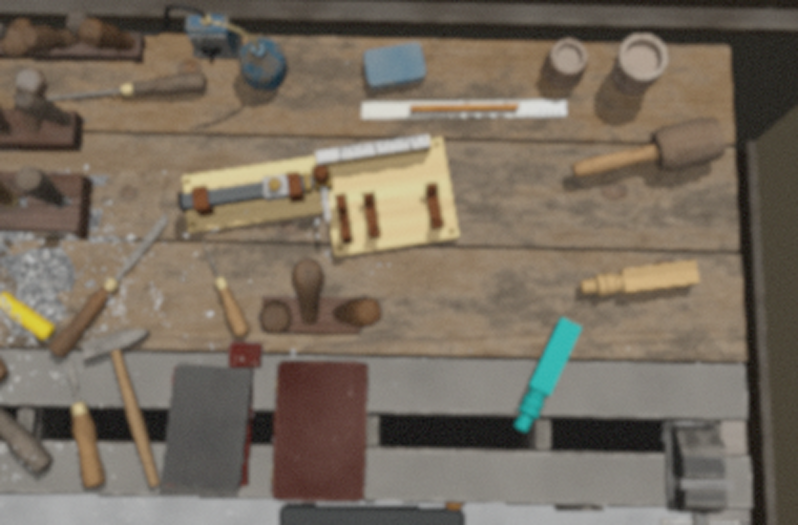

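View pics/s.png

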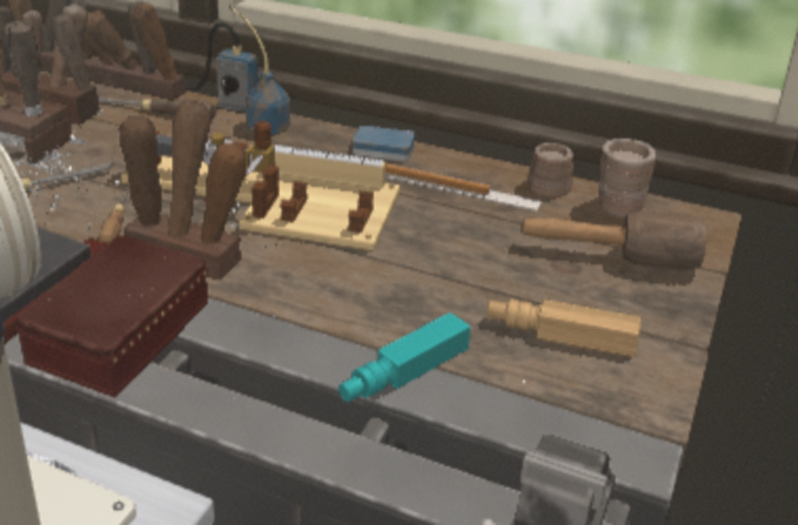

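The top picture shows the gauge around full-image (265,213), with its lane running right. The wooden blank is at about (405,242) with its tenon to the left, and the turquoise look-alike at (361,290) is to be ignored. The scene picture agrees. Next I work out the approach move.

```bash
cat >> h.py <<'E'
def axes():
    o=get_obs(); return np.array(o['ee_pos']),rot(o['orientation']),o
def togo(P,yaw_dir=None):
    """shift in tool axes (mm) to TCP world P; turn about tool y that brings tool x along +-yaw_dir"""
    p,M,o=axes(); s=M.T@(np.array(P,float)-p)
    r=None
    if yaw_dir is not None:
        d=M.T@np.array([yaw_dir[0],yaw_dir[1],0.]); r=np.arctan2(-d[2],d[0]); r=(r+np.pi/2)%np.pi-np.pi/2
    return np.round(s,1),r
def fitline(mask,cam,z):
    ys,xs=np.nonzero(mask)
    W=np.array([onz(cam,(x,y),z)[:2] for x,y in list(zip(xs,ys))[::3]])
    return W
E
python3 - <<'E'
from h import *
p,M,o=axes(); print(M.round(3),p)
m=camera_model('wrist'); print(m, M.T@(np.array(m['position'])-p), M.T@rot(m['orientation']))
for s in silhouettes('top','blank')[:3]:
    W=fitline(s['pixels'],'top',20); c=W.mean(0); u,w,v=np.linalg.svd(W-c,full_matrices=False); print(s['conf'],s['at'],c,v[0])
    q=(W-c)@v[0]; print(q.min(),q.max(), s['pixels'].sum())
print(togo([525,-350,260],(1,0.2)))
E
```

```text
[[ 0.405  0.    -0.914]
 [ 0.914 -0.     0.405]
 [-0.    -1.    -0.   ]] [252.99261288 571.48364008 239.67908926]
{'mtx': array([[305.57666354,   0.        , 280.84006988],
       [  0.        , 305.57666354, 205.55040779],
       [  0.        ,   0.        ,   1.        ]]), 'position': array([183.13888853, 602.57811967, 383.50796187]), 'orientation': array([-0.25068692, -0.16326748,  1.14569565])} [   0.15571283 -143.83040351   76.45877873] [[ 9.99999957e-01  2.92408139e-04 -3.82418310e-05]
 [-1.18348933e-04  2.79155591e-01 -9.60245876e-01]
 [-2.70108288e-04  9.60245838e-01  2.79155614e-01]]
0.8 [405.7, 239.9] [ 517.17016887 -385.15747755] [ 0.15714279 -0.98757589]
-86.01965146702538 75.40522349300078 509
0.55 [360.9, 286.9] [ 388.98516783 -252.8571377 ] [-0.90345277  0.42868763]
-74.1797256632666 86.42740074910704 585
0.35 [143.7, 256.4] [472.12425797 371.80089102] [-0.81328902  0.58185992]
-142.7907612902022 93.070652679692 447
(array([-732.5,  -20.3, -621.8]), np.float64(0.9566299233798032))
```

Call:
arm_command --pt "-30.4 0 -25.2 0" --pt "-30.4 0 -25.2 0" --pt "-30.4 0 -25.2 0" --pt "-30.4 0 -25.2 0" --pt "-30.4 0 -25.2 0" --pt "-30.4 0 -25.2 0" --pt "-30.4 0 -25.2 0" --pt "-30.4 0 -25.2 0" --pt "-30.4 0 -25.2 0" --pt "-30.4 0 -25.2 0" --pt "-30.4 0 -25.2 0" --pt "-30.4 0 -25.2 0" --pt "-30.4 0 -25.2 0" --pt "-30.4 0 -25.2 0" --pt "-30.4 0 -25.2 0" --pt "-30.4 0 -25.2 0" --pt "-30.4 0 -25.2 0" --pt "-30.4 0 -25.2 0" --pt "-30.4 0 -25.2 0" --pt "-30.4 0 -25.2 0" --gripper 100

```text
t: 2.72
ee_pos: [467.9, -190.7, 239.9]
orientation: [-1.379, -0.897, 0.896]
ft_force: [0.6, 0.7, 0.8]
width: 88.2
```

Call:
arm_command --pt "-30.4 5 -25.2 0" --pt "-30.4 5 -25.2 0" --pt "-30.4 5 -25.2 0" --pt "-30.4 5 -25.2 0" --pt "-30.4 5 -25.2 0" --pt "0 4 0 0.12" --pt "0 4 0 0.12" --pt "0 4 0 0.12" --pt "0 3 0 0.12" --pt "0 0 0 0.12" --pt "0 0 0 0.12" --pt "0 0 0 0.12" --pt "0 0 0 0.12" --pt "0 0 0 0" --pt "0 0 0 0"

```text
t: 3.97
ee_pos: [521.4, -378.5, 199.7]
orientation: [-1.565, -0.155, 0.155]
ft_force: [-0.2, -0.2, 0.0]
width: 87.7
```

Run:
```python
from h import *
p,M,o=axes(); print(p,M.round(3),o['t'],o['qpos'])
m=camera_model('wrist'); im=get_image('wrist'); cv2.imwrite('pics/w1.png',im)
B=None
for n,z in (('blank',0),('tenon_end',16)):
    for r in tip_of('wrist',n)[:2]: print(n,r['conf'],r['at'],onz('wrist',r['at'],z,m).round(1))
for s in silhouettes('wrist','blank')[:2]:
    k=s['pixels'].astype(np.uint8); rc=cv2.minAreaRect(np.argwhere(k)[:,::-1].astype(np.float32)); print(s['conf'],s['at'],rc)
    W=fitline(k,'wrist',24); c=W.mean(0); v=np.linalg.svd(W-c,full_matrices=False)[2][0]; q=(W-c)@v; w=(W-c)@np.array([-v[1],v[0]]); print(c,v,q.min(),q.max(),w.min(),w.max())
    cs=[x.astype(int) for x in cv2.findContours(k,0,2)[0]]; cv2.drawContours(im,cs,-1,(0,0,255),1)
cv2.imwrite('pics/w1b.png',im)
```

```text
[ 521.41329317 -378.51176056  199.68567798] [[ 0.981  0.    -0.196]
 [ 0.196 -0.     0.981]
 [ 0.    -1.    -0.   ]] 3.9667 [-6.46386838e-01  4.95666832e-01  1.61413340e+00 -9.48322238e-06
  1.03174595e+00 -8.43992520e-01]
blank 0.94 [278.5, 193.5] [ 520.6 -387.5    0. ]
blank 0.72 [180.9, 46.2] [ 393.4 -255.7    0. ]
tenon_end 0.72 [282.0, 109.9] [ 506.4 -296.5   16. ]
tenon_end 0.41 [276.4, 195.1] [ 518.  -385.8   16. ]
0.58 [176.7, 44.9] ((174.7732391357422, 37.09479904174805), (160.59780883789062, 36.033905029296875), 37.5685920715332)
[ 401.76326667 -256.53749499] [ 0.91687676 -0.39917041] -77.16541513998412 63.61897264752617 -17.704014162540403 18.085814699383125
```

View pics/w1b.png

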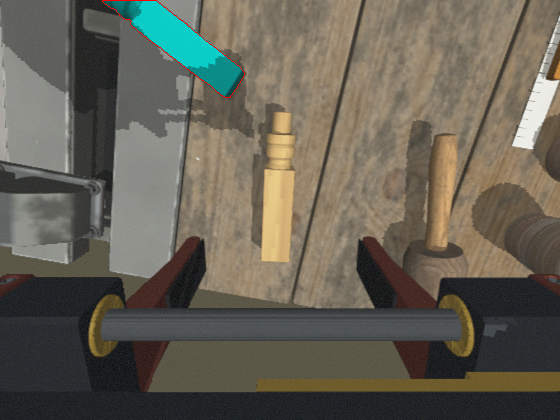

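The picture shows the wooden blank upright between the fingers: tenon tip at (282,112), plain-end corners at (262,261) and (290,262), and the turned part starting at row 170. I measure from those corners.

Run:
```python
from h import *
P=[onz('wrist',u,32)[:2] for u in ((262,261),(290,262),(264.5,170),(294.5,170))]
for q in P: print(q.round(1))
pe=(P[0]+P[1])/2; se=(P[2]+P[3])/2; d=(se-pe); print('widths',np.linalg.norm(P[0]-P[1]),np.linalg.norm(P[2]-P[3]),'len',np.linalg.norm(d))
te=onz('wrist',(282.5,112),22)[:2]; sh=onz('wrist',(282,134),32)[:2]; print('tip',te,'sh',sh, 'pe-tip',np.linalg.norm(te-pe))
d=te-pe; d/=np.linalg.norm(d); print('axis',d, 'edges',(P[2]-P[0])/np.linalg.norm(P[2]-P[0]),(P[3]-P[1])/np.linalg.norm(P[3]-P[1]),'origin',pe+70*d)
o=pe+70*d; print(togo([o[0],o[1],17],(d[1],-d[0])))
```

```text
[ 516.2 -459.7]
[ 547.2 -454.8]
[ 500.4 -358.1]
[ 530.6 -352.1]
widths 31.41185748693274 30.805606609201497 len 103.41536504370684
tip [ 507.40546146 -298.48032662] sh [ 510.99111749 -319.23450198] pe-tip 160.5914532575628
axis [-0.15106707  0.98852352] edges [-0.153059    0.98821705] [-0.15907375  0.9872667 ] origin [ 521.09084649 -388.03210852]
(array([ -2.1, 182.7,  -9.3]), np.float64(0.04443876082315534))
```

Call:
arm_command --pt "-2.1 30 -9.3 0" --pt "0 40 0 0.045" --pt "0 40 0 0" --pt "0 35 0 0" --pt "0 20 0 0" --pt "0 13.5 0 0" --pt "0 0 0 0" --pt "0 0 0 0"

```text
t: 4.83
ee_pos: [521.4, -388.2, 21.1]
orientation: [-1.568, -0.118, 0.118]
ft_force: [-0.4, -0.4, 0.7]
width: 88.0
```

Call:
arm_command --pt "0 0 0 0" --pt "0 0 0 0" --pt "0 0 0 0" --pt "0 0 0 0" --pt "0 0 0 0" --pt "0 0 0 0" --pt "0 0 0 0" --pt "0 0 0 0" --pt "0 0 0 0" --gripper 20

```text
t: 5.58
ee_pos: [521.0, -388.0, 21.2]
orientation: [-1.568, -0.117, 0.117]
ft_force: [0.4, -0.7, 0.5]
width: 31.9
```

Call:
arm_command --pt "0 -10 0 0" --pt "0 -25 0 0" --pt "0 -30 0 0" --pt "0 -30 0 0" --pt "0 -30 0 0" --pt "5 -20 12 0" --pt "13 -20 32 0" --pt "13 -20 32 0" --pt "13 -10 32 0" --pt "13 0 32 0" --pt "13 0 32 0" --pt "13 0 32 0" --pt "13 0 32 0" --pt "13 0 32 0" --pt "13 0 32 0" --pt "13 0 32 0" --pt "0 0 12 0" --pt "0 0 0 0" --pt "0 0 0 0" --pt "0 0 0 0"

```text
t: 7.25
ee_pos: [603.3, -28.7, 216.4]
orientation: [-1.568, -0.117, 0.117]
ft_force: [0.1, 0.7, -2.1]
width: 31.7
```

Run:
```python
from h import *
p,M,o=axes(); print(p,M.round(3),o['t'],o['width'])
m=camera_model('wrist'); im=get_image('wrist'); cv2.imwrite('pics/w2.png',im)
hs=dict(stop_slot=40,saddle_mid=24,knob_top=106,pointer=53,mark_100=51,button_top=78)
for n,z in hs.items():
    for r in tip_of('wrist',n)[:2]: print(n,r['conf'],np.round(r['at'],1),onz('wrist',r['at'],z,m).round(1))
```

```text
[603.27354826 -28.67328923 216.39160012] [[ 0.989 -0.    -0.148]
 [ 0.148 -0.     0.989]
 [-0.    -1.    -0.   ]] 7.25 31.650506714646067
knob_top 0.8 [346.9 101.7] [641.9  66.  106. ]
pointer 0.94 [374.1 104.1] [678.4  71.7  53. ]
mark_100 0.97 [368.1 231.2] [702.9 -56.4  51. ]
button_top 0.83 [345.6  17.2] [632.8 132.   78. ]
button_top 0.43 [346.9 101.7] [647.4  68.1  78. ]
```

View pics/w2.png

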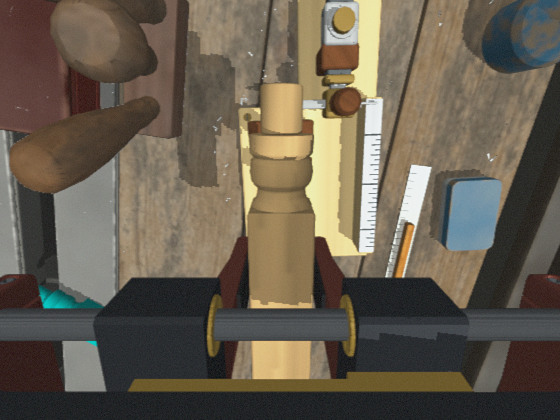

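The picture shows the gauge under the held blank: button (345,18), knob (346,101), pointer (374,104) and the scale along column 372 down to (368,250). Now I fit the gauge pose and crop the scale to check it.

```bash
cat > fit.py <<'E'
from h import *
def fit(obs):
    A=np.array([o[0] for o in obs],float); B=np.array([o[1] for o in obs],float)
    a=A.mean(0); b=B.mean(0); H=(A-a).T@(B-b); U,S,V=np.linalg.svd(H); D=np.diag([1,np.linalg.det(V.T@U.T)]); Rm=V.T@D@U.T
    t=b-Rm@a; return Rm,t,(A@Rm.T+t-B)
E
python3 - <<'E'
from fit import *
m=camera_model('wrist')
G=dict(knob=((55,30),(346.9,101.7),106),pointer=((91,30),(374.1,104.1),53),mark=((91,-100),(368.1,231.2),51),button=((55,95),(345.6,17.2),78))
Rm,t,res=fit([(g,onz('wrist',u,z,m)[:2]) for g,u,z in G.values()])
yaw=np.arctan2(Rm[1,0],Rm[0,0]); print('yaw',yaw,'t',t,'res',res.round(1).tolist())
p,M,o=axes(); print('toolyaw',np.arctan2(M[1,0],M[0,0]))
print('seat',Rm@[0,-70]+t)
im=cv2.imread('pics/w2.png'); w=lambda g,z: proj('wrist',[*(Rm@np.array(g)+t),z],m)
for y in (0,-50,-100,-120): 
    a,b=w((83,y),51),w((99,y),51); print(y,a.round(1),b.round(1))
c=cv2.resize(im[80:265,225:415],None,fx=3.2,fy=3.2,interpolation=cv2.INTER_CUBIC)
for y in (0,-50,-100,-120):
    a,b=[tuple(((q-[225,80])*3.2).astype(int)) for q in (w((99,y),51),w((107,y),51))]; cv2.line(c,a,b,(0,0,255),1)
for g,z in (((-32,0),58),((-32,16),58),((32,0),58),((32,16),58),((-32,-22),42),((-32,-40),42),((-32.5,-112),42),((-32.5,-130),42)):
    cv2.circle(c,tuple(((w(g,z)-[225,80])*3.2).astype(int)),3,(255,0,255),-1)
cv2.imwrite('pics/c2.png',c[:600])
E
```

```text
yaw 0.17549212755387886 t [594.76728442  27.21465578] res [[1.5, 0.2], [0.4, 0.8], [-1.2, 0.8], [-0.8, -1.8]]
toolyaw 0.14794677244061424
seat [606.98877535 -41.71019575]
0 [364.3 135.6] [380.5 135.2]
-50 [361.9 185.2] [377.4 184.8]
-100 [359.8 230.5] [374.6 230.1]
-120 [359.  247.6] [373.6 247.2]
```

View pics/c2.png

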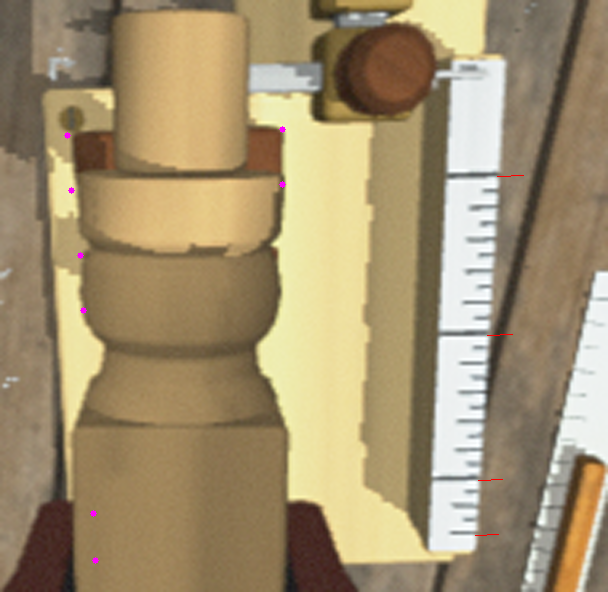

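Run:
```python
from fit import *
m=camera_model('wrist'); p,M,o=axes(); 
T=lambda x,y,z: p+M@np.array([x,-z,y])
for n,q in dict(tipTop=(0,92,5),tipmid=(0,92,-5),shTop=(0,70,11),shjoin=(0,70,5),shL=(-16,70,-5),shR=(16,70,-5),sqL=(-16,35,11),sqR=(16,35,11)).items():
    u=proj('wrist',T(*q),m); print(n,u.round(1),((u-[225,80])*3.2).round(0))
Rm=R.from_euler('z',0.1755).as_matrix()[:2,:2]; t=np.array([594.8,27.2])+Rm@[0.8,0]
print('turn',togo([0,0,0],(np.cos(.1755),np.sin(.1755)))[1])
for y,z in ((-80,75),(-74,60),(-70,45)): q=Rm@[0,y]+t; print(y,q,togo([*q,z])[0])
```

```text
tipTop [280.5  78.8] [178.  -4.]
tipmid [280.5  81.4] [178.   5.]
shTop [280.5 133. ] [178. 170.]
shjoin [280.6 132.3] [178. 167.]
shL [246.8 131.3] [ 70. 164.]
shR [314.3 131.3] [286. 164.]
sqL [245.4 211.9] [ 65. 422.]
sqR [315.7 211.9] [290. 422.]
turn -0.027553224770211937
-80 [609.55574982 -51.43146856] [  2.6 141.2 -23.5]
-74 [608.50814694 -45.52363239] [  2.5 156.2 -17.5]
-70 [607.80974502 -41.58507494] [  2.4 171.2 -13.5]
```

Call:
arm_command --pt "2.2 0 -19.5 -0.0276" --pt "0 35 0 0" --pt "0 40 0 0" --pt "0 35 0 0" --pt "0 20 0 0" --pt "0 10 0 0" --pt "0 0 0 0" --pt "0 0 0 0" --pt "0 0 0 0" --pt "0 0 0 0"

```text
t: 8.43
ee_pos: [610.0, -46.9, 78.1]
orientation: [-1.567, -0.141, 0.136]
ft_force: [-0.3, 0.1, -0.7]
width: 31.9
```

Run:
```python
from fit import *
Rm=R.from_euler('z',0.1755).as_matrix()[:2,:2]; t=np.array([594.8,27.2])+Rm@[0.8,0]
p,M,o=axes(); print(o['t'],p, 'yaw',np.arctan2(M[1,0],M[0,0]),'gauge',Rm.T@(p[:2]-t),o['ft_force'])
T=lambda x,y,z: p+M@np.array([x,-z,y])
im=get_image('wrist'); m=camera_model('wrist')
print('tip',proj('wrist',T(0,91.3,5),m),'slot',proj('wrist',[*(Rm@[-12,0]+t),58],m),proj('wrist',[*(Rm@[12,0]+t),58],m))
cv2.imwrite('pics/c3.png',cv2.resize(im[0:300,180:440],None,fx=2,fy=2,interpolation=cv2.INTER_CUBIC))
```

```text
8.4333 [609.98305984 -46.89389251  78.07234513] yaw 0.1765958823860452 gauge [  1.21300923 -75.60673255] [-0.34391842  0.05200893 -0.65237325]
tip [280.89915262  80.67558082] slot [255.28229763 118.83223614] [301.84526881 118.87492843]
```

View pics/c3.png

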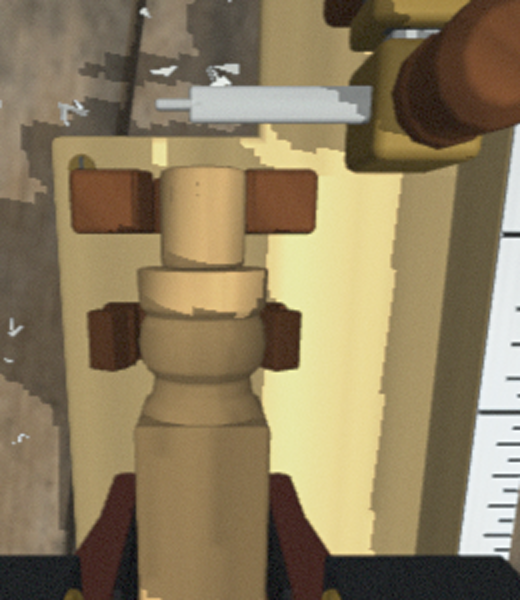

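The crop shows the tenon entering over the stop slot. The stop spans columns 71–317 and the first saddle 89–300, so both centre at about 194, while the tenon centres at 203. The blank therefore has to go about 2 mm in tool −x. I shift it, lower it, and then slide it to the stop.

Call:
arm_command --pt "-2.2 0 0 0" --pt "0 0 0 0" --pt "0 10 0 0" --pt "0 10 0 0" --pt "0 7 0 0" --pt "0 0 0 0" --pt "0 0 0 0" --pt "0 0 0 0" --pt "0 0 0 0"

```text
t: 9.23
ee_pos: [606.4, -47.1, 49.2]
orientation: [-1.566, -0.138, 0.139]
ft_force: [0.7, 0.2, -0.8]
width: 31.7
```

Run:
```python
from h import *
p,M,o=axes(); print(o['t'],p,o['ft_force'])
im=get_image('wrist'); p,M,o=axes(); print(p)
cv2.imwrite('pics/c4.png',cv2.resize(im[20:240,200:400],None,fx=2.7,fy=2.7,interpolation=cv2.INTER_CUBIC))
```

```text
9.2333 [606.4062393  -47.13529482  49.17208118] [ 0.67441077  0.24319926 -0.81215827]
[606.46850162 -47.1296007   49.29471879]
```

View pics/c4.png

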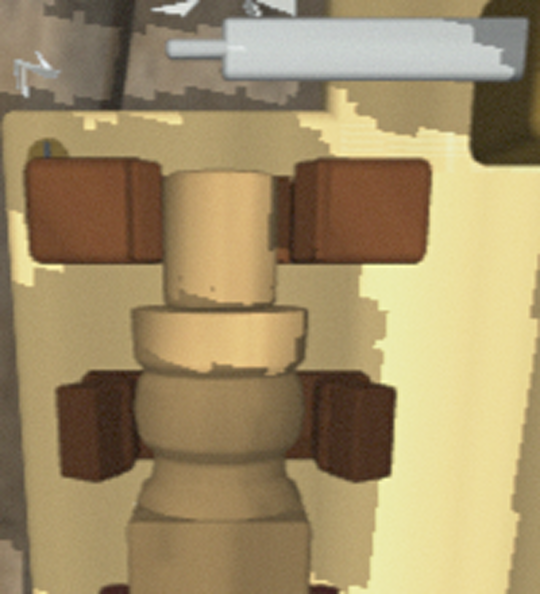

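The picture shows the stop centred at column 229 and the tenon at 219, so about 1.6 mm of +x is needed. The shoulder at row 308 against the stop face at row 262 leaves a gap of about 7.5 mm.

Call:
arm_command --pt "1.6 0 0 0" --pt "0 0 3 0" --pt "0 0 2 0" --pt "0 2 0 0" --pt "0 1.5 0 0" --pt "0 0 0 0" --pt "0 0 0 0" --pt "0 0 0 0" --pt "0 0 0 0"

```text
t: 10.03
ee_pos: [607.2, -42.0, 45.7]
orientation: [-1.566, -0.139, 0.139]
ft_force: [-0.3, 0.0, -0.7]
width: 32.3
```

Call:
arm_command --pt "0 0.5 1 0" --pt "0 0 1 0" --pt "0 0 0.7 0" --pt "0 0 0 0" --pt "0 0 0 0" --pt "0 0 0 0"

```text
t: 10.53
ee_pos: [606.8, -39.6, 45.2]
orientation: [-1.567, -0.139, 0.139]
ft_force: [-0.5, -4.1, -0.6]
width: 31.9
```

Call:
arm_command --pt "0 0.6 0 0" --pt "0 0 0 0" --pt "0 0 0 0"

```text
t: 10.78
ee_pos: [606.8, -39.6, 45.1]
orientation: [-1.567, -0.139, 0.138]
ft_force: [-1.6, -4.2, 5.5]
width: 31.7
```

Call:
arm_command --pt "0 0 0 0" --pt "0 0 0 0" --pt "0 0 0 0" --pt "0 0 0 0" --pt "0 0 0 0" --pt "0 0 0 0" --gripper 55

```text
t: 11.28
ee_pos: [606.6, -39.1, 44.5]
orientation: [-1.566, -0.139, 0.139]
ft_force: [0.0, -0.3, -0.2]
width: 48.6
```

Call:
arm_command --pt "0 -8 0 0" --pt "0 -20 0 0" --pt "0 -30 0 0" --pt "0 -40 0 0" --pt "0 -20 0 0" --pt "0 -10 0 0" --pt "0 0 0 0" --pt "0 0 0 0" --pt "0 0 0 0"

```text
t: 12.03
ee_pos: [605.5, -39.2, 171.0]
orientation: [-1.566, -0.137, 0.141]
ft_force: [0.1, -0.1, 0.7]
width: 48.4
```

Run:
```python
from h import *
p,M,o=axes(); print(o['t'],p,np.arctan2(M[1,0],M[0,0]),o['ft_force'],o['width'])
im=get_image('wrist'); m=camera_model('wrist'); cv2.imwrite('pics/w5.png',im)
for n,z in dict(stop_slot=40,saddle_mid=24,tenon_end=40,knob_top=106,pointer=53,mark_100=51,button_top=78).items():
    for r in tip_of('wrist',n)[:1]: print(n,r['conf'],np.round(r['at'],1),onz('wrist',r['at'],z,m).round(1))
cv2.imwrite('pics/c5.png',cv2.resize(im[40:340,170:410],None,fx=2,fy=2,interpolation=cv2.INTER_CUBIC))
```

```text
12.0333 [605.54294869 -39.17452185 170.97152916] 0.17659894267860918 [ 0.08232776 -0.06951039  0.69208936] 48.3765596624089
stop_slot 0.94 [282.9 125.4] [594.8  29.5  40. ]
tenon_end 0.9 [280.8  96.4] [588.8  52.6  40. ]
knob_top 0.9 [366.6  82.5] [642.   66.4 106. ]
pointer 0.85 [395.   90.9] [678.5  72.   53. ]
mark_100 0.84 [379.7 237.4] [700.6 -53.1  51. ]
```

View pics/c5.png

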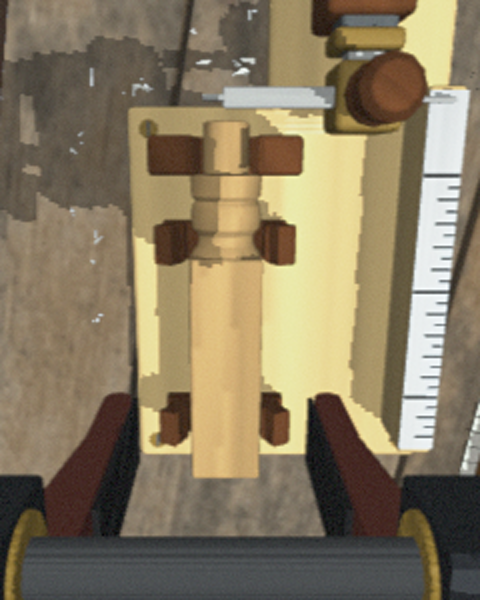

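The picture shows the blank seated in the lane: shoulder flush with the stop face at row 175, tenon in the slot, body centred in both saddles and the arm still parked. Next I close the fingers and go above the button.

Call:
arm_command --pt "11.2 0 32.6 0" --pt "11.2 0 32.6 0" --pt "11.2 0 32.6 0" --pt "11.2 0 32.6 0" --pt "11.2 0 32.5 0" --pt "0 0 0 0" --pt "0 0 0 0" --pt "0 0 0 0" --pt "0 0 0 0" --gripper 0

```text
t: 13.18
ee_pos: [632.9, 129.7, 172.4]
orientation: [-1.567, -0.137, 0.139]
ft_force: [0.1, 0.0, -0.2]
width: 0.4
```

Run:
```python
from h import *
p,M,o=axes(); print(o['t'],p,o['ft_force'],o['width'])
im=get_image('wrist'); m=camera_model('wrist'); p,M,o=axes(); print(p)
for n,z in dict(stop_slot=40,knob_top=106,pointer=53,button_top=78).items():
    for r in tip_of('wrist',n)[:1]: 
        w=onz('wrist',r['at'],z,m); print(n,r['conf'],np.round(r['at'],1),w.round(1),(M.T@(w-p)).round(1))
cv2.imwrite('pics/c6.png',im)
```

```text
13.1833 [632.86609842 129.74372883 172.37444426] [ 0.11615819  0.03836655 -0.23626121] 0.4401390337152762
[632.99857685 129.58652248 172.50657912]
stop_slot 0.87 [229.7 287. ] [597.4  31.6  40. ] [-52.1 132.5 -90.2]
pointer 0.55 [316.2 266.8] [676.8  75.7  53. ] [ 33.8 119.5 -60.7]
button_top 0.7 [280.7 209.5] [632.3 133.5  78. ] [ 0.  94.5  4. ]
```

View pics/c6.png

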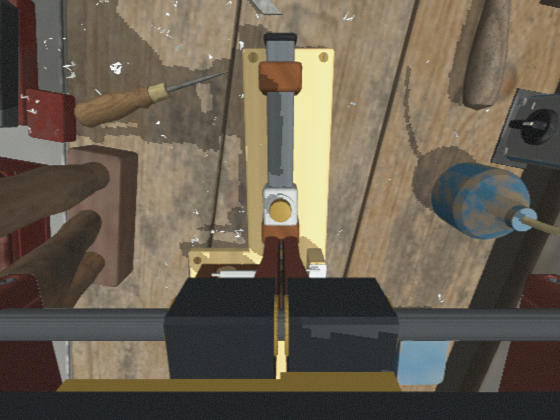

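The picture shows the brass button at (280,209) just ahead of the shut fingertips. The racked handles at columns below 140 are well clear of it.

Call:
arm_command --pt "-0.5 10 2.5 0" --pt "0 25 0 0" --pt "0 25 0 0" --pt "0 10 0 0" --pt "0 5 0 0" --pt "0 0 0 0" --pt "0 0 0 0" --pt "0 0 0 0"

```text
t: 14.1
ee_pos: [633.2, 133.5, 98.8]
orientation: [-1.566, -0.14, 0.137]
ft_force: [0.0, -0.1, 0.3]
width: 0.0
```

Call:
arm_command --pt "0 2 0 0" --pt "0 2 0 0" --pt "0 2 0 0" --pt "0 1 0 0" --pt "0 0 0 0" --pt "0 0 0 0" --pt "0 0 0 0"

```text
t: 14.68
ee_pos: [633.0, 133.5, 91.1]
orientation: [-1.566, -0.14, 0.137]
ft_force: [1.4, 0.8, 3.9]
width: 0.2
```

Call:
arm_command --pt "0 1.2 0 0" --pt "0 0.8 0 0" --pt "0 0 0 0" --pt "0 0 0 0" --pt "0 0 0 0"

```text
t: 15.1
ee_pos: [633.1, 133.5, 89.4]
orientation: [-1.566, -0.14, 0.137]
ft_force: [2.3, 0.8, 7.8]
width: 0.4
```

Call:
arm_command --pt "0 -10 0 0" --pt "0 -25 0 0" --pt "0 -30 0 0" --pt "0 -25 0 0" --pt "0 0 -20 0" --pt "0 0 -32 0" --pt "0 0 -32 0" --pt "0 0 -10 0" --pt "0 0 0 0" --pt "0 0 0 0" --pt "0 0 0 0" --gripper 60

```text
t: 16.02
ee_pos: [648.1, 41.8, 178.1]
orientation: [-1.566, -0.138, 0.14]
ft_force: [0.1, -0.2, -0.2]
width: 52.7
```

Run:
```python
from h import *
im=get_image('wrist'); m=camera_model('wrist'); p,M,o=axes(); print(o['t'],p,o['ft_force'],o['width'])
for n,z in dict(stop_slot=40,knob_top=106,pointer=53,mark_100=51,button_top=78).items():
    for r in tip_of('wrist',n)[:1]: 
        w=onz('wrist',r['at'],z,m); print(n,r['conf'],np.round(r['at'],1),w.round(1),(M.T@(w-p)).round(1))
cv2.imwrite('pics/c7.png',cv2.resize(im[:340,170:490],None,fx=1.7,fy=1.7))
```

```text
16.0667 [648.16416909  42.06794275 178.21945497] [0.40452806 0.06774728 0.68507494] 52.709018127478814
stop_slot 0.55 [227.8 202.1] [598.5  31.3  40. ] [-50.6 138.3  -1.9]
knob_top 0.89 [279.7 211.8] [645.8  50.8 106. ] [-0.7 72.2  9. ]
pointer 0.67 [315.9 194. ] [677.8  56.9  53. ] [ 32.  125.2   9.3]
mark_100 0.83 [315.7 300.2] [701.  -52.2  51. ] [  35.5  127.1 -102.2]
button_top 0.63 [282.   96.2] [632.9 132.3  78. ] [  1.1 100.3  91.5]
```

View pics/c7.png

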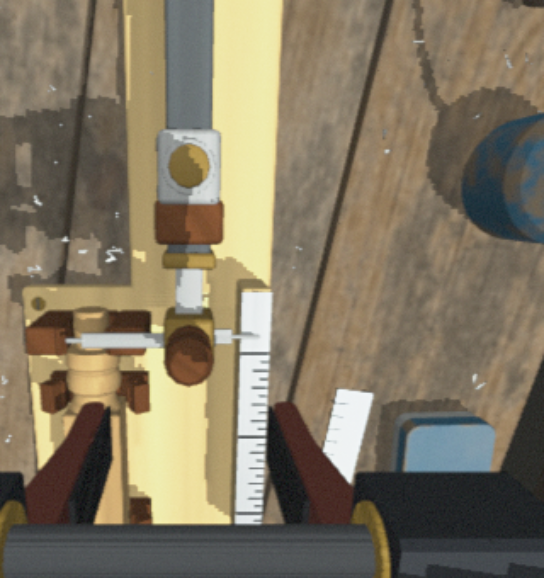

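The arm has sprung out: the knob is at crop (189,355) and the pointer lies between the scale's end and the zero line at row 353. The button is up and the blank undisturbed. Now I grip the knob.

Call:
arm_command --pt "-0.7 5 9 0" --pt "0 30 0 0" --pt "0 30 0 0" --pt "0 15 0 0" --pt "0 6 0 0" --pt "0 0 0 0" --pt "0 0 0 0" --pt "0 0 0 0"

```text
t: 16.98
ee_pos: [647.4, 49.8, 93.9]
orientation: [-1.566, -0.14, 0.137]
ft_force: [0.7, 0.2, 0.2]
width: 52.7
```

Call:
arm_command --pt "0 0 0 0" --pt "0 0 0 0" --pt "0 0 0 0" --pt "0 0 0 0" --pt "0 0 0 0" --pt "0 0 0 0" --pt "0 0 0 0" --gripper 0

```text
t: 17.57
ee_pos: [646.4, 49.5, 92.9]
orientation: [-1.566, -0.139, 0.139]
ft_force: [-0.2, -0.5, 3.2]
width: 22.1
```

Run:
```python
from h import *
im=get_image('wrist'); m=camera_model('wrist'); p,M,o=axes(); print(o['t'],p,o['ft_force'],o['width'],np.arctan2(M[1,0],M[0,0]))
for n,z in dict(pointer=53,mark_100=51).items():
    for r in tip_of('wrist',n)[:1]: 
        w=onz('wrist',r['at'],z,m); print(n,r['conf'],np.round(r['at'],1),w.round(1),(M.T@(w-p)).round(1))
cv2.imwrite('pics/w8.png',im)
cv2.imwrite('pics/c8.png',cv2.resize(im[110:330,230:430],None,fx=2.7,fy=2.7,interpolation=cv2.INTER_CUBIC))
```

```text
17.6167 [646.45266922  49.44466958  92.86380631] [-0.90877541 -0.78170727  5.24045178] 22.057969342383082 0.17656422552657924
pointer 0.86 [336.7 242.8] [682.6  53.9  53. ] [36.4 39.9 -2. ]
mark_100 0.72 [327.  375.3] [700.3 -53.5  51. ] [  34.9   41.9 -110.8]
```

View pics/c8.png

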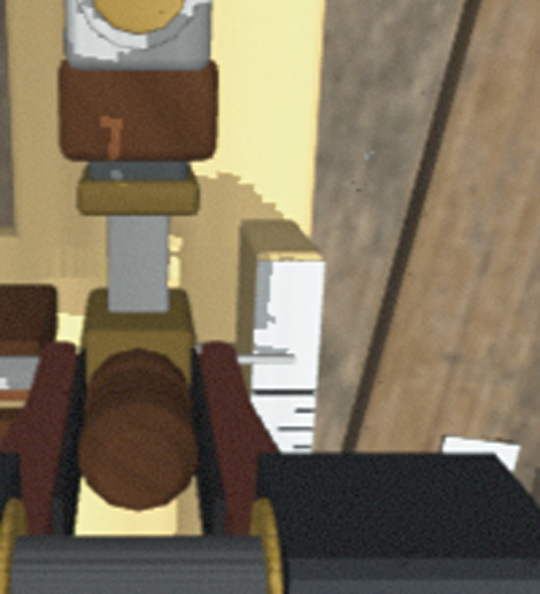

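The knob is gripped at 22 mm. The pointer is at crop row 357, about 10 mm before the zero line at row 391, so the draw-out is about 0.020. I draw 108 mm, then check.

Call:
arm_command --pt "0 0 -4 0" --pt "0 0 -9 0" --pt "0 0 -14 0" --pt "0 0 -14 0" --pt "0 0 -14 0" --pt "0 0 -14 0" --pt "0 0 -14 0" --pt "0 0 -12 0" --pt "0 0 -8 0" --pt "0 0 -5 0" --pt "0 0 0 0" --pt "0 0 0 0" --pt "0 0 0 0" --pt "0 0 0 0"

```text
t: 18.88
ee_pos: [665.2, -56.0, 92.9]
orientation: [-1.565, -0.138, 0.139]
ft_force: [-3.4, 5.3, 6.4]
width: 21.7
```

Run:
```python
from h import *
im=get_image('wrist'); m=camera_model('wrist'); p,M,o=axes(); print(o['t'],p,o['ft_force'],o['width'],np.arctan2(M[1,0],M[0,0]))
print('drawn',np.linalg.norm((p-np.array([646.45,49.44,92.86]))[:2]))
for n,z in dict(pointer=53,mark_100=51,stop_slot=40).items():
    for r in tip_of('wrist',n)[:1]: 
        w=onz('wrist',r['at'],z,m); print(n,r['conf'],np.round(r['at'],1),w.round(1),(M.T@(w-p)).round(1))
cv2.imwrite('pics/w9.png',im)
a=cv2.resize(im[190:310,290:390],None,fx=4.8,fy=4.8,interpolation=cv2.INTER_CUBIC); b=cv2.resize(im[:310,150:390],None,fx=1.3,fy=1.3)
c=np.zeros((576,800,3),np.uint8); c[:,:480]=a; c[:403,484:796]=b; cv2.imwrite('pics/c9.png',c)
```

```text
18.9333 [665.14493761 -55.92666728  92.83867731] [-4.65474759  4.41028447  5.9595575 ] 22.055326431801152 0.1763815832695752
drawn 107.01231361895401
pointer 0.84 [338.7 242.8] [702.6 -51.2  53. ] [37.7 39.8 -2. ]
mark_100 0.77 [336.8 245.3] [702.3 -53.9  51. ] [36.9 41.8 -4.6]
stop_slot 0.68 [333.3 241.9] [702.3 -56.2  40. ] [36.6 52.8 -6.8]
```

View pics/c9.png

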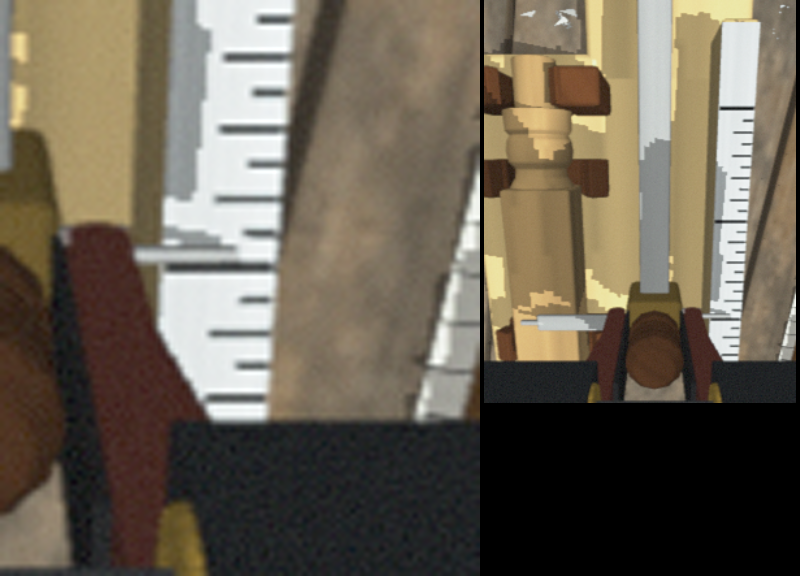

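The crop shows the pointer at row 252 and the 100 mm line at row 267, with 6.6 px/mm. Allowing for the pointer's 2 mm of height, about 3 mm is left to draw, and the drawn length of 20+107 mm agrees.

Call:
arm_command --pt "0 0 -1.5 0" --pt "0 0 -1.6 0" --pt "0 0 0 0" --pt "0 0 0 0" --pt "0 0 0 0" --pt "0 0 0 0" --pt "0 0 0 0" --pt "0 0 0 0"

```text
t: 19.75
ee_pos: [665.7, -58.9, 92.9]
orientation: [-1.565, -0.138, 0.139]
ft_force: [-3.2, 4.5, 6.2]
width: 22.2
```

Run:
```python
from h import *
im=get_image('wrist'); t2=get_image('top'); m=camera_model('wrist'); p,M,o=axes(); print(o['t'],p,o['ft_force'],o['width'],np.abs(o['qvel']).max())
print('drawn',np.linalg.norm((p-np.array([646.45,49.44,92.86]))[:2]))
for n,z in dict(pointer=53,mark_100=51).items():
    for r in tip_of('wrist',n)[:1]: 
        w=onz('wrist',r['at'],z,m); print(n,r['conf'],np.round(r['at'],1),w.round(1),(M.T@(w-p)).round(1))
a=cv2.resize(im[190:310,290:390],None,fx=4.8,fy=4.8,interpolation=cv2.INTER_CUBIC); b=cv2.resize(im[:310,150:390],None,fx=1.3,fy=1.3)
c=np.zeros((576,800,3),np.uint8); c[:,:480]=a; c[:403,484:796]=b; cv2.imwrite('pics/c10.png',c)
```

```text
19.85 [665.67623426 -58.88439829  92.85083201] [-3.12175815  3.62042224  6.86159807] 21.867335249372125 0.000802409696844233
drawn 110.01737748908376
pointer 0.56 [334.5 241.7] [700.2 -53.9  53. ] [34.9 39.8 -1.2]
mark_100 0.77 [336.4 240.8] [701.8 -53.8  51. ] [36.5 41.8 -1.4]
```

Run:
```python
from h import *
im=cv2.cvtColor(get_image('wrist'),cv2.COLOR_BGR2GRAY); old=cv2.cvtColor(cv2.imread('pics/w9.png'),cv2.COLOR_BGR2GRAY)
for n,g in (('old',old),('new',im)):
    print(n,'right',[int(v) for v in g[232:256,341:346].mean(1)]); print('   left',[int(v) for v in g[232:256,326:337].mean(1)])
print(get_obs()['ft_force'],get_obs()['t'])
```

```text
old right [204, 240, 239, 239, 240, 208, 96, 172, 240, 239, 239, 241, 171, 69, 121, 241, 240, 239, 239, 203, 101, 200, 238, 238]
   left [224, 234, 233, 233, 233, 227, 187, 162, 165, 121, 178, 203, 143, 61, 112, 233, 234, 232, 231, 231, 232, 231, 231, 231]
new right [241, 164, 95, 207, 239, 239, 240, 243, 130, 52, 120, 241, 240, 239, 240, 202, 100, 202, 237, 238, 239, 240, 166, 89]
   left [225, 232, 233, 233, 217, 176, 163, 165, 92, 109, 176, 200, 195, 230, 232, 231, 231, 231, 231, 231, 231, 232, 205, 186]
[-3.79353982  4.3208313   6.90572197] 20.0
```

The numeric profile puts the line at row 241.0 and the pointer at about 242.4, less 1.4 for parallax, so they coincide. Handing in.

```bash
python3 -c "
from workcell import *
print(close_job())"
```

```text
the job is handed in; nothing more can be done
None
```

The job is handed in at about 20 s of the 56 s allowed. The blank lies seated and released in the cradle, and the arm is drawn to the 100 mm line and held there by its knob. No verdict was reported.

**Blank:** The wrist pictures after letting go showed the shoulder flush with the stop, the tenon in the slot and the body centred in the saddles. While seating it I felt about 4 N from the stop and a light touch on the saddle floors.

**Button and arm:** I pressed the button until the force reached 7.8 N. The arm sprang out about 20 mm, and the button looked up again in the next picture.

**Pointer:** The last picture's pixel rows put the pointer within about 0.5 mm of the 100 mm line. The drawn length of about 20 + 110 mm and the networks' positions (0.2 mm apart along the arm) agree with that.

**Holding:** The arm was still, with the wrist reading about 4 N along the pull. It also read about 3 N sideways and 7 N upward; I put these down to the grip on the knob and left them.

**Not checked:**
- I could not view the final picture because the limit of 12 was reached, so the last pointer check is from pixel values only.
- I did not measure the loose tools again. Nothing I did went near them.

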